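# Seat the keyed shaft in the decorating wheel's pulley hub

## Robot

A 7-joint arm with a two-finger parallel gripper is mounted at the origin on a cart in front of the work surface, level with it; the furniture and walls round the work are solid. World frame = base frame: x ahead of the robot, y to its left, z up, the work surface at z = 0. Lengths are in m, angles in rad, forces in N, time in s.
With the tool pointing down it reaches from about 0.35 to 0.9 m from the base axis. Payload 19.9 kg.
Tool frame: the origin (TCP) lies at the very end of the fingers, on their centre line; the grasp point (between the pads) lies 19 mm behind it; z points along the fingers, y is the line along which they close (so a half turn about z gives the same grasp; the last joint's range is limited). The gripper opens to 85 mm and grips with 20 to 120 N. Pads are 22 mm wide; open, the fingers measure 114 mm over their backs; the gripper's body (76 mm by 85 mm) begins 54 mm behind the grasp point. The pads swing forward as they close: fully open they stand 13 mm farther back than shut.
Start: joints at [-1.183, 0.417, -0.01, 1.614, 0.005, 1.111, -0.053], TCP at [0.26, 0.568, 0.231] pointing down, gripper open.
Joint ranges: [-2.81, 2.81], [-0.39, 2.02], [-1.27, 1.25], [0.06, 2.57], [-1.19, 4.33], [0.19, 2], [-2.82, 2.82]. Speed limits (rad/s): [1.89, 1.89, 2.39, 2.39, 3.01, 3.01, 3.01].

## Interface

Orientations are given as [roll, pitch, yaw] about the fixed x, y, z axes, in that order (R = Rz(yaw) Ry(pitch) Rx(roll)).
In Python, from plant import bot gives the robot as it stands.
- The arm moves only by the shell command python3 -m inch 'ROWS' [OPENING] [FORCE]. ROWS is JSON, a list of rows, each a list of 6 numbers: the shift along the tool's x, y, z in m, then the turn, a rotation vector about the tool's x, y, z in degrees. A call has 1 to 10 rows; each row is the pose to reach, as a shift and turn from the pose commanded when the call began, along the tool's axes at that moment; what a row does not reach only later rows make up. A row lasts 1/8 s, in which the tool goes at most 62.5 mm and 10.7 degrees, less where a joint would pass 70% of its speed; a pose out of reach is approached as far as the arm can. A call with a gripper value outside its range is refused whole. OPENING is the opening, from -1 (shut) to 1 (fully open), set as the call begins (- or left out, the last holds). The fingers move at their own pace and stop on an object; FORCE is the grip in N (left out, the last holds). Time passes only in rows, so rows that repeat a pose let the fingers close. It gives the time, the measured TCP pose, the force, the opening and the grip force at its end, in the units of the state.
- bot.state(): the state, without advancing time (a new reading comes with each control period).
- bot.capture(name): name is "scene" or "top"; returns a dict with "pixels" (480x640x3 uint8, red, green, blue), "mtx" (3x3 intrinsics, pixels), "k1" (the pictures are not rectified: a ray, as slopes to the right and down, at radius r is drawn at 1 + k1 r^2 times it, then the intrinsics apply), "camera_from_world" (4x4, takes a point from world to camera coordinates). Camera axes: x right, y down, z forward; pixel columns grow to the right and rows downward; lengths in m; the calibration is good to about 2 mm. A picture is of the moment at which its call begins. There is no depth.
- bot.close_job(): hands the job in; it is judged then, once.
Trained networks look in a picture, given as the dict that the camera call returned (one of the last four; its "shot" number tells which), for a name from the list of things; names that differ only in an ending like _2 or _b are one class to them, and where a whole thing is asked for, a point or a joint stands for the part that bears it (a point fixed in the world has none). Each returns a list of dicts, best first, with "score" (0 to 1); they miss things now and then, are a little off and sometimes report something else, mostly with a low value. They report only what shows in the picture. A call takes as long as a camera call.
- bot.boxes_of(thing, picture): "at" ([row, column] in pixels, amid what is visible of it).
The state is a dict: "clock": time; "joints": joint angles; "joint_vel": joint speeds; "tau": joint torques, N m; "tool_pos": TCP position; "eef_rot": TCP orientation; "contact_force": force on the tool from outside, world axes, zero at the start; "wrist_torque": the same for the moment, N m; "finger_gap": finger opening in m; "grip_force": force on a finger pad.
Only numpy, scipy, OpenCV 4.12 (cv2) and the standard library are available. Lean on these libraries where they do the work, as an engineer would, in place of code of your own. Each camera call takes 0.05 s, during which the arm holds its last target. There are 200 camera calls.

## Task

Pull the keyed shaft straight up out of its upright holder and put it nose first into the bore of the pulley hub, turning it until its key slips into the keyway. Keep pushing, against the spring in the hub, until the collar sits flush on the hub, and finish like that: still gripping the shaft and pressing it fully home, so that a colleague can tighten the set screw. Do not let go at the end, and leave the glaze jar, dropper bottle and flask where they stand.

Things in the scene. Friction and masses are not known exactly. Their poses are not given: they have to be found in the camera images.
- shaft: loose steel shaft 127 mm long, about 0.25 kg, upright in the holder, nose down. Origin at the nose tip, z up the shaft, x from the axis towards its key. Nose tapers from radius 10 to 5.5 mm over the last 9 mm; shaft 20 mm across; dark key 6 mm wide, out to 15 mm from the axis, from 22 to 70 mm above the tip (hidden in the holder); collar, then grip above
- shaft_grip (a point): middle of the shaft's flat-sided grip, 20 mm (x) by 16 mm (y), 76 to 127 mm above the nose tip; this point is 102 mm above the tip, 26 mm above the collar's top. Take it across the 16 mm (fingers close along its y); axes as shaft
- shaft_collar (a point): centre of the underside of the shaft's collar, 70 mm above the nose tip; axes as shaft. Collar 40 mm across, 6 mm thick; on its top a small dark nub (6 mm wide, 3.5 mm high, 13.5 to 19.5 mm from the axis) marks the side on which the key is
- shaft_tip (a point): tip of the shaft's nose; axes as shaft
- holder_rim (a point): centre of the rim of the upright holder, a wooden tube on a round dark steel foot, fixed to the table: rim 82 mm above the table, outside diameter 50 mm, bore 34 mm. The shaft hangs in it with its collar on the rim and 70 mm of shaft below
- hub_mouth (a point): centre of the bore's mouth in the flat top of the pulley hub, 95 mm above the table; z up, x towards the keyway. Hub fixed, does not turn: grey foot 110 mm across, belt pulley 80 mm, boss 46 mm on top. Bore 22.4 mm across; keyway 8.6 mm wide, to 17 mm from the axis. The nose enters freely for 22 mm, then the key rests on the top unless over the keyway. Home: collar's underside on this face
- ejector (a joint): spring pin at the bottom of the bore, pressed down by the shaft's nose: 0 m at rest, positive when pressed. The nose meets it when the collar is 10 mm above the hub; it pushes up with 5 N at first and 9 N when the shaft is home (reads 0.010), and lifts a shaft that is let go
- glaze_jar: small glass jar with dark red screw lid, 47 mm across, 61 mm high, loose bystander to the right of the hub; origin at the centre of its underside
- dropper: small dropper bottle with yellow contents, 37 mm across, 70 mm high, loose bystander; origin at the centre of its underside
- flask: small round-bodied amber flask, 41 mm across, 70 mm high, loose bystander; origin at the centre of its underside

How it is judged:
By the outcome, as a careful person would: the job done as asked, in the order asked, and still so for the second after the job is handed in, while the arm keeps its last pose, push and grip.
It also fails if it takes over 58 s, if anything falls off the work surface, if the arm or the gripper's body presses on something with over 40 N, if the wrist force passes 120 N, or if a joint passes its speed limit or range.

## Working session

There is one attempt and no reset: what is moved stays moved. The work goes in short steps, Python scripts to look and compute and a shell command to move; the robot and the scene stay as the last step left them, time stands still between calls to the robot, and variables do not carry over. Pictures are saved under pics/ and viewed, at most 10 in all, crops included, and the job is handed in when it is done.

```bash
mkdir -p pics; ls
cat > h.py <<'E'
import numpy as np, cv2
from scipy.spatial.transform import Rotation as R
from plant import bot
def ray(p,at):
    d=np.array([p["k1"],0,0,0,0],float)
    # model: distorted = u*(1+k1 r^2)
    u=cv2.undistortPoints(np.array([[[at[1],at[0]]]],float),np.array(p["mtx"]),d)[0,0]
    T=np.array(p["camera_from_world"]);Rm=T[:3,:3]
    return -Rm.T@T[:3,3], Rm.T@np.array([u[0],u[1],1.])
def atz(p,at,z):
    o,d=ray(p,at); return o+d*(z-o[2])/d[2]
def proj(p,X):
    T=np.array(p["camera_from_world"]);c=T[:3,:3]@np.array(X)+T[:3,3]
    u=c[:2]/c[2];u=u*(1+p["k1"]*(u@u));M=np.array(p["mtx"])
    return (M@[u[0],u[1],1])[:2]
def tri(a,b):
    (o1,d1),(o2,d2)=a,b
    A=np.stack([d1,-d2],1);s=np.linalg.lstsq(A,o2-o1,rcond=None)[0]
    return (o1+d1*s[0]+o2+d2*s[1])/2, np.linalg.norm(o1+d1*s[0]-o2-d2*s[1])
def save(n,p,crop=None,f=1):
    im=p["pixels"][:,:,::-1]
    if crop: im=im[crop[0]:crop[1],crop[2]:crop[3]]
    cv2.imwrite("pics/"+n+".png",cv2.resize(im,None,fx=f,fy=f,interpolation=cv2.INTER_CUBIC))
E
python3 - <<'E'
from h import *
s=bot.state();print({k:np.round(v,3) for k,v in s.items()})
P={n:bot.capture(n) for n in("scene","top")}
for n,p in P.items():
    save(n+"0",p);print(n,np.round(ray(p,[240,320]),3).tolist())
    for t in ["shaft","shaft_grip","shaft_collar","holder_rim","hub_mouth","glaze_jar","dropper","flask"]:
        print(t,[(np.round(b["at"],1).tolist(),round(b["score"],2)) for b in bot.boxes_of(t,p)[:3]])
E
```

```text
pics
{'clock': np.float64(0.0), 'joints': array([-1.183,  0.418, -0.01 ,  1.614,  0.005,  1.111, -0.053]), 'joint_vel': array([-0.001,  0.001,  0.   , -0.   , -0.001, -0.001, -0.001]), 'tau': array([-0.0000e+00, -8.6445e+01,  6.7900e-01, -4.3489e+01,  1.9000e-02,
        7.0000e-03,  0.0000e+00]), 'tool_pos': array([0.26 , 0.568, 0.231]), 'eef_rot': array([-3.14 ,  0.   ,  2.713]), 'contact_force': array([0.152, 0.288, 0.247]), 'wrist_torque': array([-0.03 ,  0.045,  0.022]), 'grip_force': np.float64(0.0), 'finger_gap': np.float64(0.085)}
scene [[0.248, -0.643, 0.43], [0.44, 0.818, -0.371]]
shaft [([223.6, 239.5], 0.93)]
shaft_grip [([221.3, 238.2], 0.81)]
shaft_collar [([220.1, 238.1], 0.65)]
holder_rim [([257.5, 240.5], 0.76)]
hub_mouth [([301.7, 279.0], 0.56), ([350.3, 358.4], 0.21), ([260.3, 240.8], 0.18)]
glaze_jar [([351.9, 359.1], 0.68)]
dropper [([258.2, 333.7], 0.62)]
flask [([338.0, 433.4], 0.75), ([303.5, 278.2], 0.53)]
top [[0.421, 0.033, 1.073], [0.189, 0.013, -0.982]]
shaft [([279.3, 234.1], 0.74), ([255.0, 422.3], 0.51)]
shaft_grip [([279.4, 234.6], 0.82)]
shaft_collar [([277.6, 231.0], 0.78)]
holder_rim [([287.2, 246.2], 0.74)]
hub_mouth [([284.8, 337.4], 0.83), ([278.5, 228.4], 0.36)]
glaze_jar [([256.8, 418.2], 0.61)]
dropper [([199.3, 272.2], 0.5)]
flask [([207.5, 427.3], 0.82), ([257.0, 420.2], 0.43)]
```

View pics/scene0.png

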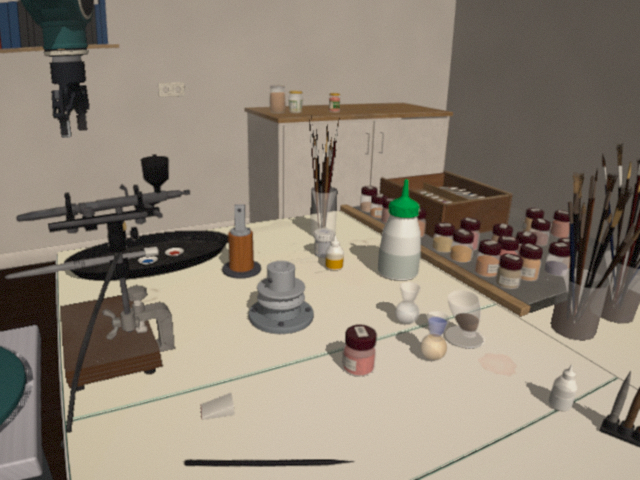

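View pics/top0.png

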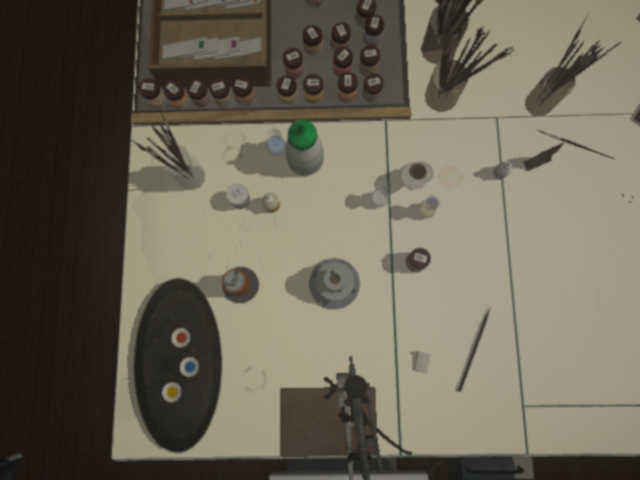

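Run:
```python
from h import *
p=bot.capture("scene");save("crop1",p,(190,330,180,330),5);q=bot.capture("top")
im1=cv2.resize(p["pixels"][185:335,190:330,::-1],None,fx=3.5,fy=3.5,interpolation=2)
im2=cv2.resize(q["pixels"][230:330,190:380,::-1],None,fx=4,fy=4,interpolation=2)
cv2.imwrite("pics/a.png",im1);cv2.imwrite("pics/b.png",im2)
print("hub",tri(ray(p,[301.7,279]),ray(q,[284.8,337.4])),atz(q,[284.8,337.4],.095),atz(p,[301.7,279],.095))
print("grip",tri(ray(p,[221.3,238.2]),ray(q,[279.4,234.6])),atz(q,[279.4,234.6],.114))
print("rim",atz(q,[287.2,246.2],.082),atz(p,[257.5,240.5],.082))
for n,a,b in [("jar",[351.9,359.1],[256.8,418.2]),("drop",[258.2,333.7],[199.3,272.2]),("flask",[338,433.4],[207.5,427.3])]: print(n,tri(ray(p,a),ray(q,b)))
```

```text
hub (array([0.52628729, 0.01193368, 0.03522768]), np.float64(0.001683433420530929)) [0.51948508 0.01340273 0.095     ] [ 0.48484764 -0.08738237  0.095     ]
grip (array([0.53076289, 0.21451739, 0.1086551 ]), np.float64(0.003602578099651487)) [0.53187745 0.21300543 0.114     ]
rim [0.51946133 0.19551747 0.082     ] [0.49530984 0.10671695 0.082     ]
jar (array([ 0.57971761, -0.15881358,  0.02842396]), np.float64(0.005640930408848097))
drop (array([0.71284703, 0.15153891, 0.02384753]), np.float64(0.00788879888000138))
flask (array([ 0.68815589, -0.18441885,  0.03498355]), np.float64(0.0012409923474083285))
```

The scene view shows the shaft in the orange holder (grip around row 218, col 239) and the hub boss top at about row 265, col 281. From above, the holder is at (283, 237), the hub at (280, 335) and the jar at (258, 418). The network's hub "mouth" is the middle of the whole hub, so I'll look closer.

View pics/a.png

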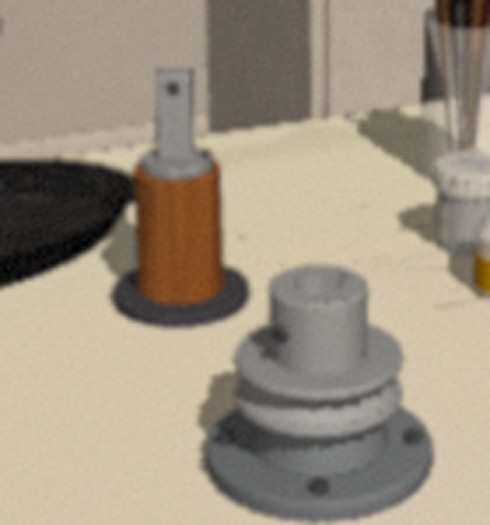

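View pics/b.png

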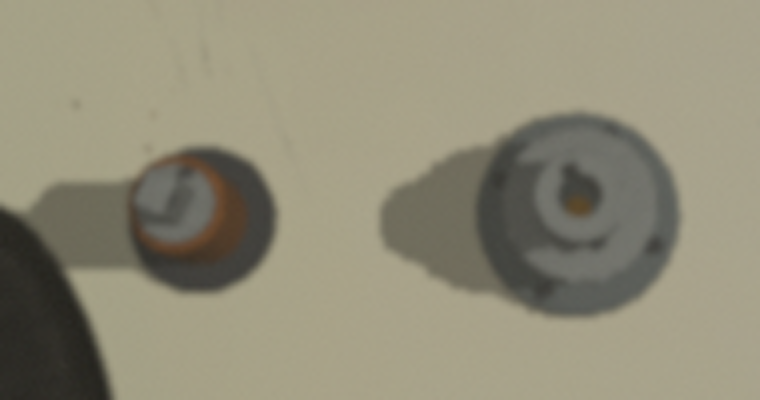

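Run:
```python
from h import *
q=bot.capture("top");p=bot.capture("scene")
C=atz(q,[279.25,334.5],.095);S=atz(q,[281,235],.085);print(C,S)
def circ(c,r,z):return [(c[0]+r*np.cos(a),c[1]+r*np.sin(a),z) for a in np.linspace(0,2*np.pi,60)]
def box(c,yaw,x0,x1,y,z):
    o=[(x0,-y),(x1,-y),(x1,y),(x0,y),(x0,-y)];k,s=np.cos(yaw),np.sin(yaw)
    return [(c[0]+k*a-s*b,c[1]+s*a+k*b,z) for a,b in o]
def tile(P,r0,c0,n,f,draw):
    im=cv2.resize(P["pixels"][r0:r0+n[0],c0:c0+n[1],::-1],None,fx=f,fy=f,interpolation=2);raw=im.copy()
    for pts,col in draw:
        u=np.array([proj(P,X) for X in pts]);u=(u-[c0,r0]+.5)*f-.5
        cv2.polylines(im,[np.round(u*16).astype(np.int32)],False,col,1,cv2.LINE_AA,4)
    return np.vstack([raw,im])
Y=-.3
dr=[(circ(S,.02,.088),(0,255,0)),(circ(S,.025,.082),(255,0,0)),(box(S,Y,.0135,.0195,.003,.0915),(0,0,255)),(box(S,Y,-.01,.01,.008,.139),(0,255,255))]
K=.3
dh=[(circ(C,.023,.095),(0,255,0)),(circ(C,.0112,.095),(255,0,0)),(box(C,K,.0105,.017,.0043,.095),(0,0,255)),(circ(C,.055,.0),(255,0,255))]
a=tile(q,260,220,(30,26),10,dr);b=tile(q,264,320,(30,27),10,dh)
c=tile(p,195,224,(60,30),5,dr+dh)
d=tile(p,255,265,(60,32),5,dh)[:, :]
im=np.hstack([a,b,np.vstack([c])[:600],])
cv2.imwrite("pics/c.png",im);print(im.shape)
```

```text
[0.53054703 0.01885186 0.095     ] [0.53199809 0.21760504 0.085     ]
(600, 680, 3)
```

View pics/c.png

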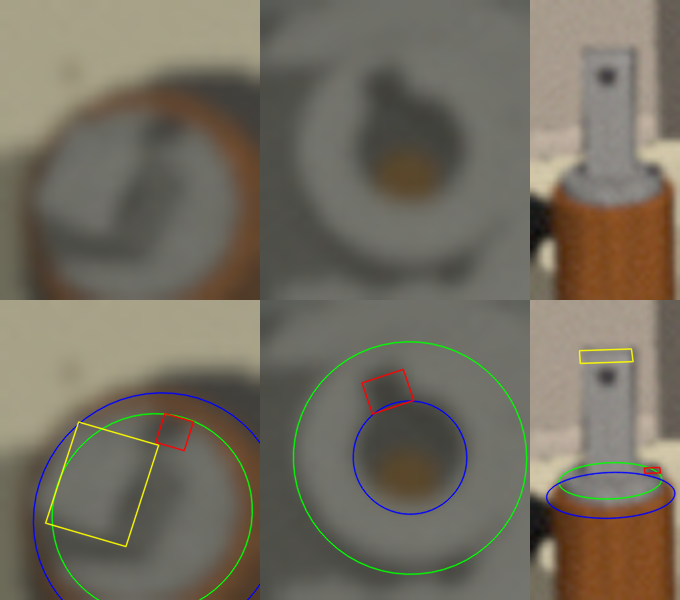

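Run:
```python
from h import *
p=bot.capture("scene");q=bot.capture("top")
print(tri(ray(p,[160,155]),ray(q,[383,356])))
print(atz(p,[350,90],.03), atz(p,[360,155],.03))
s=bot.state();Rt=R.from_euler("xyz",s["eef_rot"])
d=np.array([.5335,.2195,.231])-s["tool_pos"];print(Rt.inv().apply(d))
y=s["eef_rot"][2]; print(np.degrees(np.pi-.33-y), s["tool_pos"],y)
```

```text
(array([ 0.34882916, -0.00695104,  0.29067434]), np.float64(0.003384451534251306))
[ 0.22963754 -0.00149633  0.03      ] [ 0.31121962 -0.06132648  0.03      ]
[-3.93934707e-01 -2.03534675e-01  3.08930064e-04]
5.661595952908101 [0.25986034 0.56840152 0.23128502] 2.712779163293961
```

```bash
python3 -m inch '[[-0.04,-0.02,0,0,0,-1],[-0.09,-0.045,0,0,0,-2],[-0.14,-0.07,0,0,0,-3],[-0.19,-0.10,0,0,0,-4],[-0.24,-0.125,0,0,0,-5],[-0.29,-0.15,0,0,0,-5.7],[-0.33,-0.17,0,0,0,-5.7],[-0.37,-0.19,0,0,0,-5.7],[-0.394,-0.2035,0,0,0,-5.7],[-0.394,-0.2035,0,0,0,-5.7]]' 1 80
```

```text
clock: 2.45
tool_pos: [0.5347, 0.2174, 0.2313]
eef_rot: [-3.141, 0.001, 2.809]
contact_force: [-0.4, 0.1, 0.1]
finger_gap: 0.0857
grip_force: 0.0
```

Run:
```python
from h import *
s=bot.state();print(s["clock"],s["tool_pos"],s["eef_rot"],s["contact_force"])
p=bot.capture("scene");q=bot.capture("top")
a=cv2.resize(p["pixels"][130:280,180:290,::-1],None,fx=4,fy=4,interpolation=2)
cv2.imwrite("pics/d.png",a)
X=s["tool_pos"];print(proj(p,X),proj(q,X))
for t in["shaft_collar","shaft_grip"]: print([(b["at"],b["score"]) for b in bot.boxes_of(t,p)[:2]])
```

```text
2.45 [0.53468602 0.21741522 0.23127308] [-3.14102453e+00  5.77039823e-04  2.80891748e+00] [-0.38495585  0.07591949  0.08873036]
[238.64263238 158.22184594] [219.32412049 270.18461189]
[]
[([220.0, 240.0], 0.68)]
```

View pics/d.png

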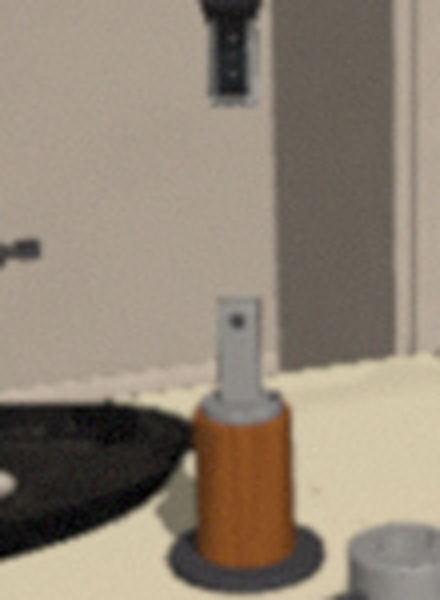

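The gripper sits directly over the grip (fingers at col 232, grip at col 240, and the holder leans the same way). I'll descend and grip.

```bash
python3 -m inch '[[0.001,0.001,0.03,0,0,0],[0.001,0.001,0.06,0,0,0],[0.001,0.001,0.09,0,0,0],[0.001,0.001,0.115,0,0,0],[0.001,0.001,0.13,0,0,0],[0.001,0.001,0.135,0,0,0],[0.001,0.001,0.135,0,0,0],[0.001,0.001,0.135,0,0,0]]' 1 && python3 -m inch '[[0,0,0,0,0,0],[0,0,0,0,0,0],[0,0,0,0,0,0],[0,0,0,0,0,0],[0,0,0,0,0,0],[0,0,0,0,0,0],[0,0,0,0,0,0],[0,0,0,0,0,0]]' -1 100
```

```text
clock: 3.65
tool_pos: [0.5333, 0.221, 0.0971]
eef_rot: [3.141, 0.001, 2.812]
contact_force: [-0.1, -0.5, 0.6]
finger_gap: 0.0855
grip_force: 0.0
clock: 4.65
tool_pos: [0.533, 0.2208, 0.0965]
eef_rot: [3.142, 0.0, 2.812]
contact_force: [-2.3, -0.1, 5.7]
finger_gap: 0.0151
grip_force: 97.5
```

```bash
python3 -m inch '[[0,0,-0.01,0,0,0],[0,0,-0.025,0,0,0],[0,0,-0.045,0,0,0],[0,0,-0.065,0,0,0],[0,0,-0.085,0,0,0],[0,0,-0.105,0,0,0],[0,0,-0.12,0,0,0],[0,0,-0.13,0,0,0],[0,0,-0.13,0,0,0]]'
python3 - <<'E'
from h import *
q=bot.capture("top");p=bot.capture("scene");s=bot.state();print(s["finger_gap"],s["contact_force"])
X=s["tool_pos"]; 
for t in["shaft","shaft_tip","shaft_collar"]:
  for P in(p,q): print(t,[(b["at"],b["score"]) for b in bot.boxes_of(t,P)[:2]])
T=R.from_euler("xyz",s["eef_rot"])
for dz in(-.019,.013,.019,.083): print(dz,proj(p,X+T.apply([0,0,dz])),proj(q,X+T.apply([0,0,dz])))
a=cv2.resize(p["pixels"][130:230,200:290,::-1],None,fx=5,fy=5,interpolation=2)
b=cv2.resize(q["pixels"][220:300,180:240+20,::-1],None,fx=5,fy=5,interpolation=2)
b=cv2.copyMakeBorder(b,0,100,0,0,0)[:500]
cv2.imwrite("pics/e.png",np.hstack([a[:500],b[:,:350]]))
E
```

```text
clock: 5.78
tool_pos: [0.5331, 0.2209, 0.2268]
eef_rot: [3.141, 0.001, 2.812]
contact_force: [-0.2, 0.3, -2.9]
finger_gap: 0.0152
grip_force: 97.4
0.015419722722645792 [-0.72201194 -0.03180261 -2.59910265]
shaft [([182.1, 240.8], 0.89)]
shaft []
shaft_tip [([179.2, 241.9], 0.6)]
shaft_tip []
shaft_collar []
shaft_collar []
-0.019 [236.85244713 150.80156628] [215.64071399 270.35585722]
0.013 [237.34132813 167.69378373] [219.73740402 272.73504298]
0.019 [237.43450743 170.82078965] [220.47270567 273.16210805]
0.083 [238.45348529 203.37479364] [227.73998751 277.38349969]
```

View pics/e.png

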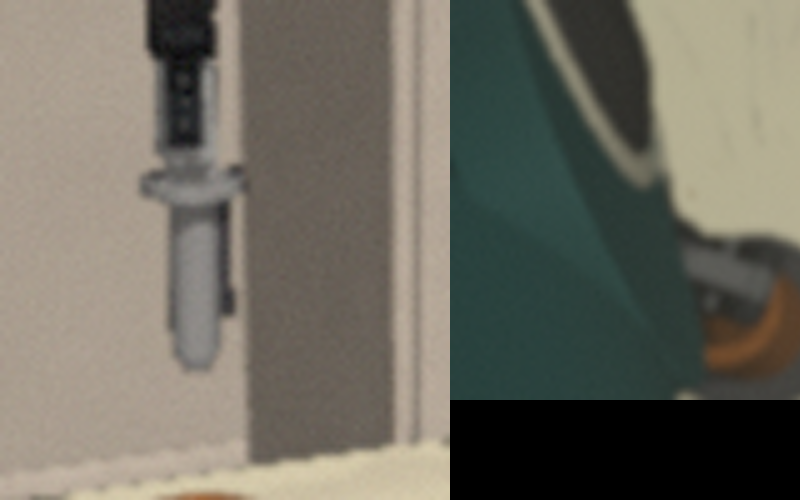

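Tip at about (203.5, 239.1) with the key on the right-hand side: the shaft is gripped straight, with its axis about 1.5 mm off along tool −x. I'll carry it over the hub and turn it by 37°.

```bash
python3 -m inch '[[-0.005,-0.013,0,0,0,-3],[-0.012,-0.038,0,0,0,-8],[-0.02,-0.065,0,0,0,-13],[-0.03,-0.095,0,0,0,-19],[-0.04,-0.125,0,0,0,-25],[-0.05,-0.155,0,0,0,-30],[-0.057,-0.178,0,0,0,-34],[-0.0617,-0.1929,0,0,0,-37.3],[-0.0617,-0.1929,0,0,0,-37.3],[-0.0617,-0.1929,0,0,0,-37.3]]'
python3 - <<'E'
from h import *
q=bot.capture("top");p=bot.capture("scene");s=bot.state();print(s["tool_pos"],s["eef_rot"],s["joints"])
X=s["tool_pos"];T=R.from_euler("xyz",s["eef_rot"])
A=X+T.apply([-.0015,0,.083]);print("tip pred",proj(p,A));print("mouth pred",proj(p,[.5305,.0189,.095]))
def circ(c,r,z):return [(c[0]+r*np.cos(a),c[1]+r*np.sin(a),z) for a in np.linspace(0,2*np.pi,60)]
r0,c0,f=175,250,6
raw=cv2.resize(p["pixels"][r0:r0+100,c0:c0+62,::-1],None,fx=f,fy=f,interpolation=2);im=raw.copy()
for pts,col in [(circ([.5305,.0189],.023,.095),(0,255,0)),(circ([.5305,.0189],.0112,.095),(255,0,0)),(circ(A,.0055,A[2]),(0,0,255)),(circ(A,.02,A[2]+.07),(0,0,255))]:
    u=(np.array([proj(p,x) for x in pts])-[c0,r0]+.5)*f-.5
    cv2.polylines(im,[np.round(u*16).astype(np.int32)],False,col,1,cv2.LINE_AA,4)
cv2.imwrite("pics/f.png",np.hstack([raw,im]))
E
```

```text
clock: 7.42
tool_pos: [0.529, 0.0191, 0.2263]
eef_rot: [3.141, 0.0, -2.82]
contact_force: [-0.0, 1.3, -1.6]
finger_gap: 0.0146
grip_force: 97.5
[0.52896187 0.0191785  0.2262394 ] [ 3.14146802e+00 -7.19627372e-05 -2.81960288e+00] [-0.22962774  0.25250355  0.15891748  1.8617874  -0.04622736  1.03092399
  1.84089561]
tip pred [278.56730625 238.72516723]
mouth pred [278.96866166 266.70461373]
```

View pics/f.png

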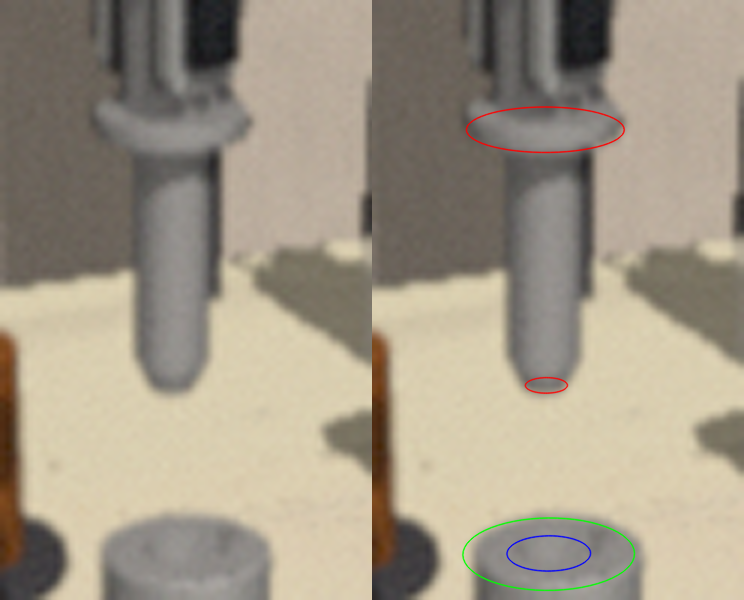

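```bash
python3 -m inch '[[-0.0006,-0.0016,0.015,0,0,0],[-0.0006,-0.0016,0.03,0,0,0],[-0.0006,-0.0016,0.04,0,0,0],[-0.0006,-0.0016,0.046,0,0,0],[-0.0006,-0.0016,0.05,0,0,0],[-0.0006,-0.0016,0.054,0,0,0],[-0.0006,-0.0016,0.058,0,0,0],[-0.0006,-0.0016,0.06,0,0,0],[-0.0006,-0.0016,0.06,0,0,0]]'
```

```text
clock: 8.65
tool_pos: [0.5306, 0.0173, 0.1665]
eef_rot: [-3.141, 0.001, -2.82]
contact_force: [4.9, 2.8, -3.4]
finger_gap: 0.0153
grip_force: 97.4
```

```bash
python3 -m inch '[[-0.001,0.0003,0,0,0,0],[-0.001,0.0003,0.003,0,0,0],[-0.001,0.0003,0.006,0,0,0],[-0.001,0.0003,0.007,0,0,0],[-0.001,0.0003,0.007,0,0,0]]'; python3 -c "
from h import *
for i in range(4):
  bot.capture('top');s=bot.state();print(s['tool_pos'],s['contact_force'],s['wrist_torque'])"
```

```text
clock: 9.28
tool_pos: [0.5309, 0.0176, 0.1592]
eef_rot: [-3.141, -0.0, -2.82]
contact_force: [4.6, 1.0, -2.3]
finger_gap: 0.0148
grip_force: 97.6
[0.53086391 0.01756461 0.15920684] [ 5.04799347  1.32555435 -4.16961138] [ 0.45861225 -1.28268344  0.0316866 ]
[0.53087044 0.01755011 0.1592377 ] [ 4.44878655  1.77772973 -4.28300956] [ 5.02622263e-01 -1.36088061e+00 -1.32232821e-03]
[0.53085223 0.01757578 0.15923417] [ 4.27017052  1.66360032 -4.78811052] [ 0.47671315 -1.28324194  0.03219799]
[0.53085397 0.0175572  0.15923689] [ 4.96932742  1.11594099 -5.0430634 ] [ 0.46321394 -1.36778964 -0.02140785]
```

```bash
python3 -m inch '[[-0.001,0,0,0,0,0],[-0.001,0,0.002,0,0,0],[-0.001,0,0.004,0,0,0],[-0.001,0,0.006,0,0,0],[-0.001,0,0.006,0,0,0],[-0.001,0,0.006,0,0,0]]'
```

```text
clock: 10.22
tool_pos: [0.5318, 0.0179, 0.1533]
eef_rot: [-3.142, -0.0, -2.82]
contact_force: [-0.1, 0.6, -2.5]
finger_gap: 0.0151
grip_force: 97.4
```

```bash
python3 -m inch '[[0,0,0.002,0,0,0],[0,0,0.004,0,0,0],[0,0,0.006,0,0,0],[0,0,0.008,0,0,0],[0,0,0.008,0,0,0]]'
```

```text
clock: 10.85
tool_pos: [0.5317, 0.0179, 0.1451]
eef_rot: [-3.142, -0.0, -2.82]
contact_force: [0.2, -0.6, -2.1]
finger_gap: 0.015
grip_force: 97.4
```

The key has entered the keyway, so I'll carry on down.

```bash
python3 -m inch '[[0,0,0.003,0,0,0],[0,0,0.007,0,0,0],[0,0,0.011,0,0,0],[0,0,0.015,0,0,0],[0,0,0.019,0,0,0],[0,0,0.023,0,0,0],[0,0,0.025,0,0,0],[0,0,0.025,0,0,0]]'
```

```text
clock: 11.85
tool_pos: [0.5318, 0.0179, 0.1202]
eef_rot: [-3.142, -0.0, -2.82]
contact_force: [0.1, -0.9, -1.3]
finger_gap: 0.0146
grip_force: 97.4
```

```bash
python3 -m inch '[[0,0,0.002,0,0,0],[0,0,0.004,0,0,0],[0,0,0.006,0,0,0],[0,0,0.008,0,0,0],[0,0,0.009,0,0,0],[0,0,0.01,0,0,0],[0,0,0.01,0,0,0]]' - 120
```

```text
clock: 12.72
tool_pos: [0.5321, 0.0179, 0.1104]
eef_rot: [-3.141, 0.0, -2.82]
contact_force: [-0.5, -0.3, 5.8]
finger_gap: 0.0144
grip_force: 117.7
```

```bash
python3 -m inch '[[0,0,0.001,0,0,0],[0,0,0.002,0,0,0],[0,0,0.0025,0,0,0],[0,0,0.003,0,0,0],[0,0,0.003,0,0,0]]'
```

```text
clock: 13.35
tool_pos: [0.5322, 0.0179, 0.1094]
eef_rot: [3.141, 0.001, -2.82]
contact_force: [-18.8, -0.1, 47.8]
finger_gap: 0.0147
grip_force: 124.6
```

```bash
python3 -m inch '[[0.0004,0,-0.0005,0,0,0],[0.0004,0,-0.001,0,0,0],[0.0004,0,-0.001,0,0,0],[0.0004,0,-0.001,0,0,0]]'
python3 - <<'E'
from h import *
p=bot.capture("scene");q=bot.capture("top");s=bot.state();print(s["contact_force"],s["tool_pos"],s["wrist_torque"])
a=cv2.resize(p["pixels"][225:325,235:325,::-1],None,fx=6,fy=6,interpolation=2);cv2.imwrite("pics/g.png",a)
for n,A in [("glaze_jar",([351.9,359.1],[256.8,418.2])),("dropper",0),("flask",0)]:
  print(n,[[np.round(b["at"]).tolist() for b in bot.boxes_of(n,P)[:1]] for P in(p,q)])
E
```

```text
clock: 13.85
tool_pos: [0.5321, 0.0179, 0.1095]
eef_rot: [-3.141, 0.002, -2.82]
contact_force: [-6.1, 0.4, 24.5]
finger_gap: 0.0142
grip_force: 120.4
[-6.02376129  1.1750466  25.01002182] [0.53211647 0.01787771 0.10947114] [0.07552806 1.37846142 0.01650964]
glaze_jar [[[350.0, 359.0]], [[257.0, 422.0]]]
dropper [[[258.0, 333.0]], [[200.0, 269.0]]]
flask [[[342.0, 433.0]], [[205.0, 426.0]]]
```

View pics/g.png

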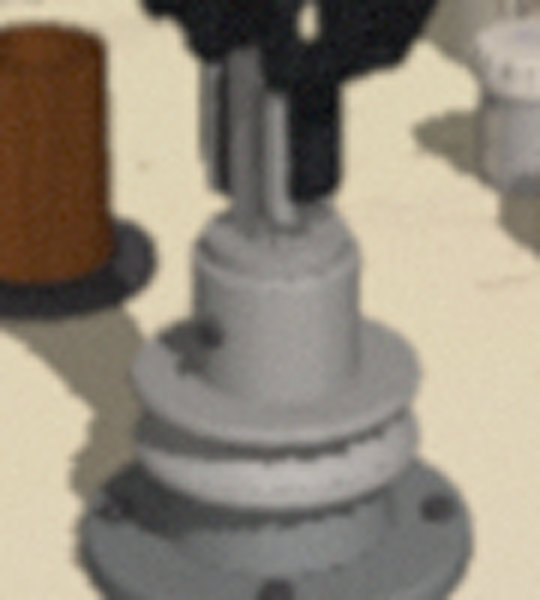

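The picture shows the collar flush on the boss with no gap (row about 235–265 in the crop). The arm is pressing with 25 N against the 9 N spring, the grip is 120 N, and the bystanders haven't moved.

```bash
python3 -c "
from plant import bot
print(bot.close_job())"
```

```text
the job is handed in; nothing more can be done
None
```

The shaft is in the hub with its key in the keyway and the collar flush, and the arm is still gripping it (about 120 N) and pressing it home with about 25 N; the jar, dropper and flask were not moved, and the job was handed in at about 14 s.

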